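# Stopper and key-lock a medicine cold carrier

### The job

Close the cold carrier for transport: set the tapered stopper fully down into the carrier's round neck and let go of it. Then take the key from its stand, push it fully home in the carrier's lock past the sticky pins, turn the lock with it a quarter clockwise (seen from above), as far as it goes, so that the steel tongue swings over the stopper, and finish while still gripping the key and holding it turned (the lock springs back). Do not disturb the bottle, the jar or the vial tray.

Things in the scene. Friction and masses are not known exactly. Their poses are not given: they have to be found in the camera images.
- carrier: White plastic box with grey lid, 170 (x) x 280 (y) x 96 mm high, fixed to the bench, turned by up to 23 degrees. Origin at the centre of its underside, z up. On top, 45 mm to its +y side of the centre, stands the round neck; 45 mm to its -y side stands the key lock (90 mm between their axes). The carrier's -x side faces the robot.
- neck_mouth (a point): Centre of the neck's open mouth, level with its rim, 130 mm above the bench. The neck is an upright white tube, bore 50 mm, outer diameter 58 mm, 34 mm deep; z up.
- keyway (a point): Centre of the slot's mouth in the lock's round steel face (37 mm across), 150 mm above the bench; turns with the lock. Slot straight down (z up), 16 mm along this point's x, 6 mm along its y, 30 mm deep, chamfered 1.5 mm. Two sticky sprung pins stick 3.5 mm in from its short ends, 14 mm down, and stop the key 8 to 10 mm short: rock it 0.1 rad about its length while pushing with 10 to 18 N.
- lock (a joint): Turn of slot and tongue together, rad: 0 at rest, grows clockwise seen from above to a stop at 1.57, where the tongue points to the neck, 2.5 mm above the seated stopper's flange. A spring drives it back (0.03 N m at rest to 0.11 N m fully turned; friction 0.015 N m). The key has about 0.2 rad of play in the slot, so the lock lags the key by that.
- tongue_tip (a point): Top of the free end of the steel tongue (16 mm wide, 4 mm thick) that sticks out of the lock along keyway's -x, 66 mm from the lock axis, 142.5 mm above the bench; at rest it points to the carrier's -x side, towards the robot.
- key: Stands blade down in its stand, 40 g, flat in its xz plane. Origin: centre of the shoulder's underside, z up. Blade below it 14 (x) x 4 (y) mm, 28 mm long, last 8 mm tapering to 6 mm. Shoulder 22 x 12 x 5 mm from the origin up; black grip 26 (x) x 10 (y) mm, 5 to 42 mm up. Fits the slot either way round, its x along the slot's x; fully home, the shoulder rests on the face (origin at keyway).
- key_stand: Grey block, 50 (x) x 70 (y) x 34 mm high, fixed to the bench to the left or the right of the carrier; origin at the centre of its underside. A loose slot in its top centre holds the key, whose shoulder rests on the block's top; the key's axes are parallel to the block's. The key lifts straight out.
- stopper: Stands upright on its small end, on the other side of the carrier from the key stand, 70 to 140 g. Origin: centre of the small end, z up. Black tapered plug, diameter 34 mm at the bottom to 45 mm at 30 mm up; white flange, diameter 68 mm, 30 to 36 mm up; round white knob, diameter 28 mm, 36 to 70 mm up. Fully down, the flange rests on the neck's rim (origin 30 mm below neck_mouth).
- bottle: Bystander: amber bottle with white cap, 58 mm diameter, 120 mm high, origin at the centre of its underside.
- jar: Bystander: white jar, 60 mm diameter, 75 mm high, origin at the centre of its underside.
- vial_tray: Bystander: clear open tray of blue-capped vials, 90 (x) x 200 (y) x 50 mm high, beyond the carrier; origin at the centre of its underside.
Mind the look-alikes: they are no part of the job. There is more than one size of the key; the one meant has the size given above.

How it is judged (in metres and radians):
On the way, in this order (a step that is already met when the one before it is completed fails the run):
1. the stopper is fully down in the neck and let go (horizontal distance between stopper and neck_mouth below 0.006 m and z of stopper in the frame of neck_mouth between -0.034 and -0.027 m and angle between stopper's own z axis and vertical below 0.1 rad and contact force between the fingers and stopper below 0.1 N), for 0.2 s.
2. the key is fully home in the lock, not yet turned (horizontal distance between key and keyway below 0.004 m and z of key in the frame of keyway between -0.004 and 0.004 m and angle between key's own z axis and vertical below 0.14 rad and angle between the x axis of key and the x axis of keyway, either way round below 0.4 rad and value of joint lock below 0.5 rad), for 0.1 s.
3. the key has turned the lock a quarter (horizontal distance between key and keyway below 0.004 m and z of key in the frame of keyway between -0.004 and 0.004 m and angle between key's own z axis and vertical below 0.14 rad and angle between the x axis of key and the x axis of keyway, either way round below 0.4 rad and contact force between the fingers and key above 1 N and value of joint lock above 1.25 rad), for 0.3 s.
At the end, for the whole second after the job is handed in: Stopper in the neck (6 mm of its axis, flange on the rim to 3 mm, tilt under 0.1 rad), not touched; key home in the lock (within 4 mm in height and sideways); lock beyond 1.25 of 1.57 rad and the fingers still gripping the key, through the last second (all of step 1 and all of step 3); the arm keeps its last pose, push and grip.
It fails at once if the lock is turned without the key fully home in it (value of joint lock above 0.5 rad and (z of key in the frame of keyway above 0.006 m or horizontal distance between key and keyway above 0.008 m)).
It fails at once if the bottle, the jar or the vial tray is disturbed (moved more than 30 mm) (distance of any of bottle, jar, vial_tray from where it was at the start of the episode above 0.03 m).
It also fails if it takes over 64 s, if anything falls off the work surface, if the arm or the gripper's body presses on something with over 40 N, if the wrist force passes 120 N, or if a joint passes its speed limit or range.

### The arm

A 6-joint arm with a two-finger parallel gripper is mounted at the origin on the work surface. World frame = base frame: x ahead of the robot, y to its left, z up, the work surface at z = 0. Lengths are in mm, angles in rad, forces in N, time in s.
With the tool pointing down it reaches from about 275 to 850 mm from the base axis. Payload 19 kg.
Tool frame: the origin (TCP) lies at the very end of the fingers, on their centre line; the grasp point (between the pads) lies 19 mm behind it; z points along the fingers, y is the direction in which the jaws open and shut (so a half turn about z gives the same grasp; the last joint's range is limited). The gripper opens to 85 mm and grips with 20 to 120 N. Pads are 22 mm wide; open, the fingers measure 114 mm over their backs; the gripper's body (76 mm by 85 mm) begins 54 mm behind the grasp point. The pads swing forward as they close: fully open they stand 13 mm farther back than shut.
Start: joints at [1.165, 0.15, 1.437, -0, 1.554, -0.134], TCP at [154.373, 553.858, 231.267] pointing down, gripper open.
Joint ranges: [-2.8, 2.8], [-0.68, 2.1], [0.12, 2.68], [-1.39, 4.53], [0.16, 2.79], [-2.81, 2.81]. Speed limits (rad/s): [1.89, 1.89, 2.22, 3.01, 3.01, 3.01].

### API

Orientations are given as a unit quaternion [w, x, y, z].
In Python, from station import * gives the robot as it stands. The module is installed in compiled form; this text tells all that it offers.
- The arm moves only by the tool apply_moves, never from a script. Its argument "moves" is a list of rows, each a list of 4 numbers: the shift along the tool's x, y, z in units of 25 mm (1.0 is 25 mm), then the turn about the tool's z in rad. A call has exactly 8 rows; each row is the pose to reach, as a shift and turn from the pose measured when the call began, along the tool's axes at that moment; what a row does not reach only later rows make up. A row lasts 1/12 s, in which the tool goes at most 41.7 mm and 7.16 degrees, less where a joint would pass 70% of its speed; a pose out of reach is approached as far as the arm can. A call with a gripper value outside its range is refused whole. "claw" is the closure, from 0 (fully open) to 1 (shut), set as the call begins (left out, the last holds). The fingers move at their own pace and stop on an object; the grip force is fixed at half the most. Time passes only in rows, so rows that repeat a pose let the fingers close, or fill a call up. It gives the time, the measured TCP pose, the force and the opening at its end, in the units of the state.
- read_state(): the state, without advancing time (a new reading comes with each control period).
- get_image(name): name is "side" or "top" or "wrist"; returns a dict with "image" (420x560x3 uint8, red, green, blue), "fx", "fy", "cx", "cy" (pixels), "view" (4x4, takes a point from world to camera coordinates). Camera axes: x right, y up, looking along -z (the intrinsics and any distortion apply to the point x, -y, -z); pixel columns grow to the right and rows downward; lengths in mm; the calibration is good to about 2 mm. A picture is of the moment at which its call begins. There is no depth.
- finish_job(): hands the job in, once; it reports no verdict.
Trained networks look in the newest picture that a camera, given by its name, has taken for a name from the list of things; names that differ only in an ending like _2 or _b are one class to them, and where a whole thing is asked for, a point or a joint stands for the part that bears it (a point fixed in the world has none). Each returns a list of dicts, best first, with "score" (0 to 1); they miss things now and then, are a little off and sometimes report something else, mostly with a low value. They report only what shows in the picture. A call takes as long as a camera call. They do not tell look-alikes from the thing itself.
- trace(camera, name): "region" (420x560 bool, what is visible of it) and "uv" ([column, row] in pixels, amid what is visible of it).
The state is a dict: "time": time; "q": joint angles; "dq": joint speeds; "joint_torque": joint torques, N m; "tool_pos": TCP position; "tool_rot": TCP orientation; "wrist_force": force on the tool from outside, world axes, zero at the start; "torque": the same for the moment, N m; "opening": finger opening in mm.
Only numpy, scipy, OpenCV 4.12 (cv2) and the standard library are available. Lean on these libraries where they do the work, as an engineer would, in place of code of your own. Each camera call takes 0.05 s, during which the arm holds its last target.

## Working session

There is one attempt and no reset: what is moved stays moved. The work goes in short steps, Python scripts to look and compute and a tool call to move; the robot and the scene stay as the last step left them, time stands still between calls to the robot, and variables do not carry over. Pictures are saved under pics/ and viewed, and the job is handed in when it is done.

Besides the shell and the picture viewer there is one more tool, called as name([rows], argument=value, ...), one row to a line, values as JSON. apply_moves: Moves the arm, as the interface text tells. Its arguments: {"type":"object","properties":{"moves":{"type":"array","items":{"type":"array","items":{"type":"number"}}},"claw":{"type":"number"}},"required":["moves"]}

```bash
mkdir -p pics
cat > h.py <<'E'
from station import *
import numpy as np, cv2
def snap(n,f):
    d=get_image(n); cv2.imwrite('pics/'+f,d['image'][:,:,::-1].copy()); return d
def ray(d,uv):
    V=np.array(d['view']);R=V[:3,:3];t=V[:3,3]
    x=(uv[0]-d['cx'])/d['fx'];y=(uv[1]-d['cy'])/d['fy']
    o=-R.T@t; r=R.T@np.array([x,-y,-1.0]); return o,r/np.linalg.norm(r)
def atz(d,uv,z):
    o,r=ray(d,uv); return o+r*(z-o[2])/r[2]
def proj(d,p):
    V=np.array(d['view']);c=V[:3,:3]@np.array(p,float)+V[:3,3]
    return np.array([d['cx']+d['fx']*c[0]/-c[2], d['cy']+d['fy']*(-c[1])/-c[2]])
E
python3 - <<'E'
from h import *
for n in ['side','top','wrist']:
    d=snap(n,n+'0.png'); print(n,[k for k in d if k!='image'],d['fx'],d['cx'],d['cy'],np.round(d['view'],3).tolist(), d.get('dist'))
s=read_state();print(s)
E
```

```text
side ['fx', 'fy', 'cx', 'cy', 'view'] 393.90120413642376 277.0777062121603 208.88013266668656 [[0.782, -0.623, 0.001, -517.212], [0.396, 0.498, 0.771, -336.752], [-0.481, -0.603, 0.636, -871.396], [0.0, 0.0, 0.0, 1.0]] None
top ['fx', 'fy', 'cx', 'cy', 'view'] 386.5155833522889 275.1167937697481 204.20170265302073 [[-0.016, -1.0, 0.006, 2.983], [0.995, -0.016, 0.101, -614.507], [-0.101, 0.008, 0.995, -1094.645], [0.0, 0.0, 0.0, 1.0]] None
wrist ['fx', 'fy', 'cx', 'cy', 'view'] 314.1446911949838 277.4600915816659 212.2268916828747 [[0.268, 0.963, -0.002, -574.493], [-0.925, 0.257, -0.279, 37.71], [-0.269, 0.076, 0.96, -379.552], [0.0, 0.0, 0.0, 1.0]] None
{'time': 0.15, 'q': array([ 1.16500154e+00,  1.50839628e-01,  1.43787258e+00,  2.52589755e-05,
        1.55383396e+00, -1.34027811e-01]), 'dq': array([ 0.00153623, -0.0008324 , -0.00141739, -0.00092424,  0.00084681,
        0.00048881]), 'joint_torque': array([ 1.41257082e-03, -7.13378620e+01, -5.71040797e+01, -3.11586500e-04,
        7.08075895e-03, -7.58335432e-05]), 'tool_pos': array([154.29455396, 553.69920095, 230.83772637]), 'tool_rot': array([-1.39295735e-04,  1.35465910e-01,  9.90781893e-01, -4.56128825e-04]), 'wrist_force': array([-0.09957398,  0.63872238, -0.1146537 ]), 'torque': array([-0.01629654, -0.02693265, -0.04484785]), 'opening': 85.59865272224616}
```

View pics/side0.png

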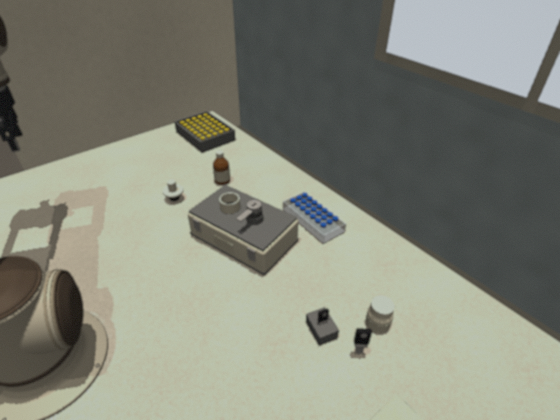

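View pics/top0.png

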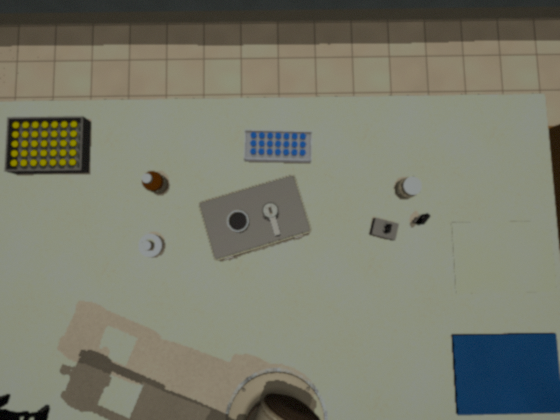

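View pics/wrist0.png

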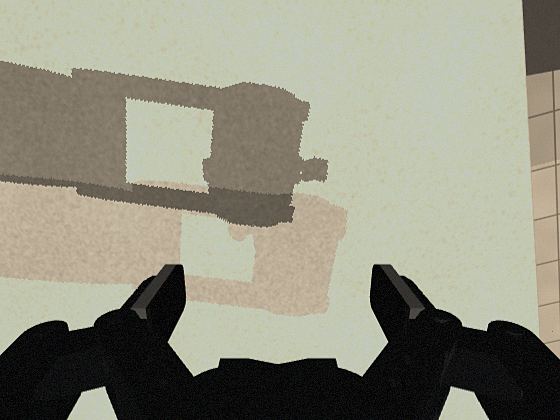

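The side and top views show the stopper at top-pixel (151,245), neck at (237,221), lock at (270,211), and key stand at (384,229). A loose look-alike key stands near (422,219). The next step is to localise all of these.

Run:
```python
from h import *
for cam in ['top','side']:
    d=get_image(cam)
    for n,z in [('stopper',35),('neck_mouth',130),('keyway',150),('tongue_tip',142),('carrier',96),('key',34),('key_stand',34),('bottle',60),('jar',40),('vial_tray',25)]:
        for r in trace(cam,n)[:3]:
            print(cam,n,round(r['score'],2),np.round(r['uv'],1),int(r['region'].sum()),np.round(atz(d,r['uv'],z)[:2],1))
    im=d['image']
    if cam=='top':
        c=im[150:270,120:460]; cv2.imwrite('pics/topz.png',cv2.resize(c,None,fx=2.35,fy=2.35,interpolation=cv2.INTER_CUBIC)[:,:,::-1])
        c=im[170:260,190:320]; cv2.imwrite('pics/topz2.png',cv2.resize(c,None,fx=6,fy=6,interpolation=cv2.INTER_CUBIC)[:,:,::-1])
```

```text
top stopper 0.57 [148.3 247.4] 451 [495.5 358.4]
top neck_mouth 0.64 [260.1 216.5] 6163 [572.3  34.1]
top keyway 0.59 [273.2 213.6] 261 [577.9  -0.6]
top keyway 0.37 [275.4 147.3] 2148 [753.6  -9.2]
top tongue_tip 0.76 [273.4 217.4] 294 [568.6  -1. ]
top tongue_tip 0.33 [253.5 216.9] 6265 [570.7  51. ]
top carrier 0.97 [254.2 217.4] 6263 [572.5  51.4]
top key_stand 0.9 [381.5 227.4] 421 [ 541.9 -313.5]
top bottle 0.81 [154.1 183.2] 496 [677.1 337. ]
top jar 0.9 [407.8 185.7] 427 [ 661.6 -393.8]
top vial_tray 0.67 [278.6 146. ] 2214 [788.9 -20.2]
side stopper 0.64 [174.  188.9] 318 [505.6 352.9]
side neck_mouth 0.96 [243.1 227.4] 6257 [520.8 -35.3]
side keyway 0.7 [253.9 207.6] 180 [576.3  -7.4]
side tongue_tip 0.65 [251.5 206.7] 208 [579.    7.8]
side carrier 0.97 [241.9 225.9] 6241 [541.6   3.8]
side key 0.9 [362.4 338.1] 321 [ 575.8 -412.5]
side key 0.72 [324.2 315. ] 168 [ 551.6 -315.3]
side key_stand 0.94 [321.9 329.9] 693 [ 519.6 -341. ]
side key_stand 0.69 [317.3 215.9] 1777 [784.  -42.7]
side bottle 0.97 [220.8 169.6] 467 [670.1 320.5]
side jar 0.84 [378.7 314.2] 827 [ 649.4 -395.7]
side vial_tray 0.57 [318.1 218.5] 1753 [785.2 -45.9]
```

View pics/topz.png

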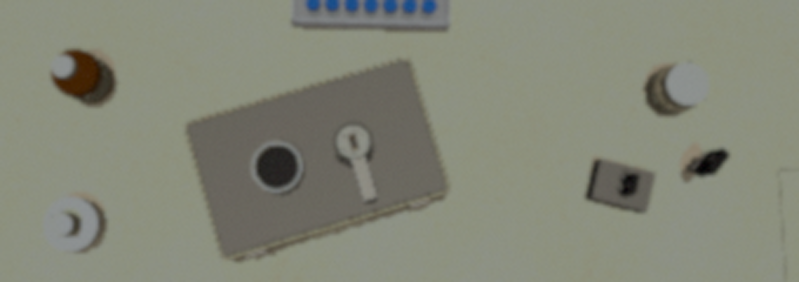

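View pics/topz2.png

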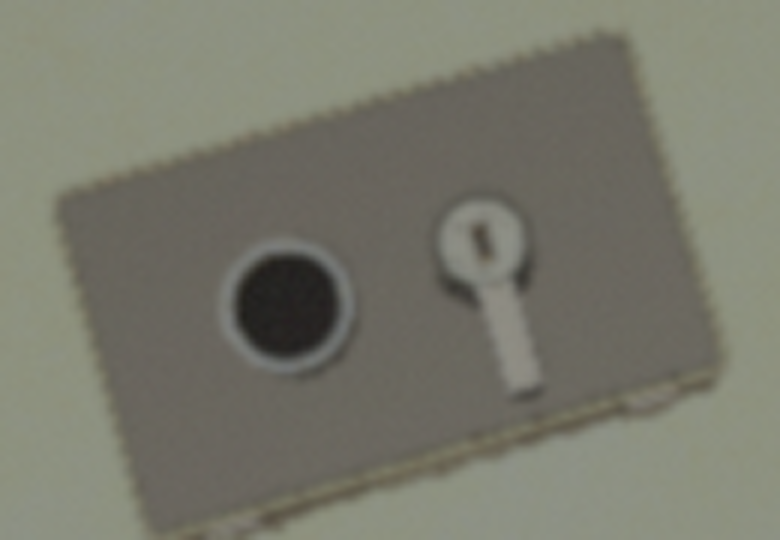

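```bash
cat >> h.py <<'E'
from scipy.spatial.transform import Rotation as Ro
def TR(s=None):
    s=s or read_state(); q=s['tool_rot']; return Ro.from_quat([q[1],q[2],q[3],q[0]]).as_matrix(), np.array(s['tool_pos'])
def togo(target,phi=None):
    s=read_state();R,p=TR(s); v=R.T@(np.array(target,float)-p)/25
    ph=np.arctan2(R[1,1],R[0,1]); t=0
    if phi is not None: t=-(phi-ph)
    print('t',round(s['time'],2),'pos',np.round(p,1),'phi',round(ph,3),'tilt',np.round(R[:,2],3),'q',np.round(s['q'],2),'F',np.round(s['wrist_force'],1),'T',np.round(s['torque'],2),'open',round(s['opening'],1))
    print('SHIFT',np.round(v,3),'turn',round(t,3)); return v,t
E
python3 - <<'E'
from h import *
d=get_image('wrist');R,p=TR()
V=np.array(d['view']);o=-V[:3,:3].T@V[:3,3]
print('cam in tool',R.T@(o-p),'look',R.T@(-V[2,:3]),'right',R.T@V[0,:3])
togo([500,355,230],.3)
d=get_image('top');print(atz(d,(237.8,221),130),atz(d,(270.5,210),150),atz(d,(277.5,235),142.5))
E
```

```text
cam in tool [ 7.01454532e+01  1.16924816e-01 -1.43278284e+02] look [-2.79276550e-01 -3.38491331e-04  9.60210651e-01] right [7.29298473e-04 9.99999575e-01 5.64633551e-04]
t 1.3 pos [154.4 553.9 231.3] phi 1.299 tilt [-0. -0. -1.] q [ 1.16  0.15  1.44  0.    1.55 -0.13] F [-0.5 -0.6  0.4] T [-0.04  0.02  0.03] open 85.3
SHIFT [-15.453  -3.95    0.051] turn 0.999
[561.36717059  93.18629269 130.        ] [587.42964623   6.25485254 150.        ] [522.5032491 -10.9318008 142.5      ]
```

apply_moves([
  [-1.55,-0.4,0,0.12],
  [-3.1,-0.8,0,0.24],
  [-4.65,-1.2,0,0.36],
  [-6.2,-1.6,0,0.48],
  [-7.75,-2,0,0.6],
  [-9.3,-2.4,0,0.72],
  [-10.8,-2.8,0,0.84],
  [-12.3,-3.2,0,0.96],
])

```text
time: 2.02
tool_pos: [430.6, 392.9, 231.4]
tool_rot: [0.0, 0.58, 0.814, 0.0]
wrist_force: [-0.4, 0.5, 0.8]
opening: 85.5
```

Run:
```python
from h import *
d=snap('wrist','w1.png')
for r in trace('wrist','stopper')[:3]: print(r['score'],r['uv'],r['region'].sum(),atz(d,r['uv'],36))
togo([500,355,230],.3)
```

```text
0.92 [326.1, 240.5] 2628 [504.59261379 352.82334924  36.        ]
0.54 [301.1, 355.1] 2120 [532.48658811 194.50069131  36.        ]
t 2.12 pos [433.  391.3 230.8] phi 0.329 tilt [ 0.    -0.001 -1.   ] q [ 0.6   0.17  1.42 -0.    1.56  0.27] F [-0.3  1.   0.3] T [ 0.03  0.   -0.  ] open 85.5
SHIFT [-2.24   2.065  0.033] turn 0.029
```

View pics/w1.png

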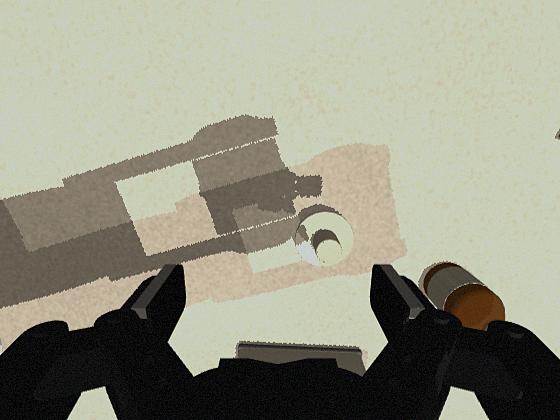

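Run:
```python
from h import *
d=get_image('wrist')
c=d['image'][190:290,270:380]; cv2.imwrite('pics/w1z.png',cv2.resize(c,None,fx=6,fy=6)[:,:,::-1])
for g in [(502,353),(505,353),(503,356)]:
  print(g,proj(d,(*g,36)),proj(d,(*g,70)))
r=trace('wrist','stopper')[0]['region'].astype(np.uint8)
ys,xs=np.where(r);print(xs.min(),xs.max(),ys.min(),ys.max())
# fit: project flange disc + knob, match mask
from scipy.optimize import minimize
def model(x,y):
    m=np.zeros(r.shape,np.uint8)
    a=np.linspace(0,2*np.pi,40)
    def hull(parts):
        P=[]
        for rad,z in parts:
            P+= [proj(d,(x+rad*np.cos(t),y+rad*np.sin(t),z)) for t in a]
        h=cv2.convexHull(np.array(P,np.float32)); cv2.fillConvexPoly(m,np.round(h*16).astype(np.int32),1,shift=4)
    hull([(34,30),(34,36)]);hull([(14,36),(14,60),(8,70)]);hull([(17,0),(22.5,30)])
    return m
best=min(((np.sum(model(x,y)!=r)),x,y) for x in np.arange(494,514,1) for y in np.arange(344,364,1))
print(best, r.sum())
```

```text
(502, 353) [322.91905105 237.62037923] [327.41566641 249.30121458]
(505, 353) [325.35546882 238.41300868] [330.09051883 250.16297997]
(503, 356) [324.68183729 235.56451235] [329.36390596 247.06569498]
294 351 210 264
(np.int64(205), np.int64(502), np.int64(352)) 2525
```

View pics/w1z.png

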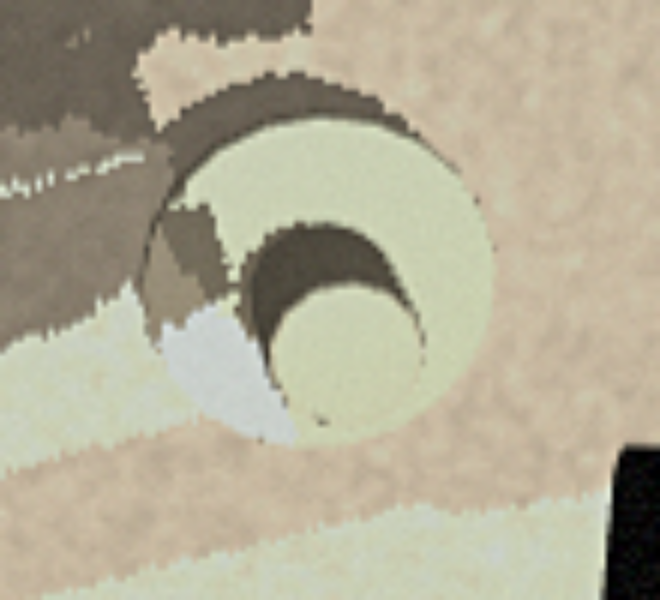

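Run:
```python
from h import *
togo([502.5,353.5,40],.3)
```

```text
t 2.22 pos [429.8 393.6 231. ] phi 0.338 tilt [-0.001 -0.    -1.   ] q [0.61 0.17 1.42 0.   1.56 0.27] F [ 0.1  0.  -0.1] T [0.01 0.05 0.03] open 85.5
SHIFT [-2.478  2.217  7.639] turn 0.038
```

apply_moves([
  [-0.8,0.75,0.5,0.02],
  [-1.6,1.5,1.0,0.04],
  [-2.45,2.2,2.0,0.04],
  [-2.48,2.2,3.2,0.04],
  [-2.48,2.2,4.4,0.04],
  [-2.48,2.2,5.6,0.04],
  [-2.48,2.2,5.6,0.04],
  [-2.48,2.2,5.6,0.04],
])

```text
time: 2.88
tool_pos: [500.9, 353.9, 90.7]
tool_rot: [-0.001, 0.594, 0.805, -0.001]
wrist_force: [0.6, 1.0, 0.7]
opening: 85.3
```

Run:
```python
from h import *
d=snap('wrist','w2.png')
togo([502.5,353.5,40],.3)
for r in trace('wrist','stopper')[:3]: print(r['score'],r['uv'],r['region'].sum())
print(proj(d,(502.5,353.5,36)),proj(d,(502.5,353.5,70)))
```

```text
t 2.93 pos [501.9 354.3  92.5] phi 0.3 tilt [ 0.  0. -1.] q [0.49 0.31 1.53 0.   1.3  0.19] F [0.8 0.8 1.7] T [0.03 0.01 0.02] open 85.5
SHIFT [-0.037  0.015  2.098] turn -0.0
0.64 [281.0, 229.7] 7568
[278.69105766 232.01982686] [278.70299374 252.52953397]
```

View pics/w2.png

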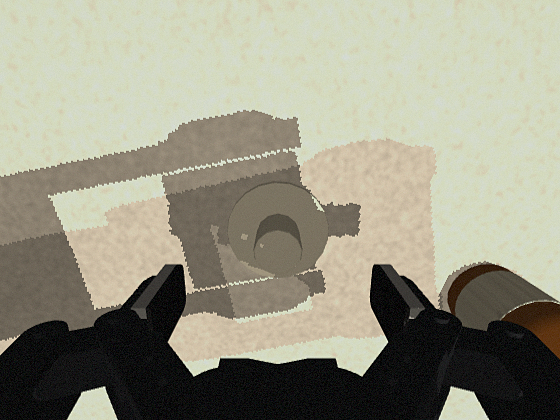

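The stopper flange (278,230) and knob (278,253) sit where predicted, so I'll descend and grip.

apply_moves([
  [-0.02,0,0.5,0],
  [-0.02,0,1.1,0],
  [-0.02,0,1.7,0],
  [-0.02,0,2.0,0],
  [-0.02,0,2.05,0],
  [-0.02,0,2.05,0],
  [-0.02,0,2.05,0],
  [-0.02,0,2.05,0],
])

```text
time: 3.65
tool_pos: [503.1, 354.2, 43.1]
tool_rot: [0.001, 0.594, 0.805, 0.002]
wrist_force: [-0.0, -0.6, -0.1]
opening: 85.2
```

apply_moves([
  [0,0,0,0],
  [0,0,0,0],
  [0,0,0,0],
  [0,0,0,0],
  [0,0,0,0],
  [0,0,0,0],
  [0,0,0,0],
  [0,0,0,0],
], claw=1)

```text
time: 4.32
tool_pos: [503.2, 354.3, 43.3]
tool_rot: [0.001, 0.594, 0.805, 0.002]
wrist_force: [-1.6, 0.9, 3.8]
opening: 26.4
```

Run:
```python
from h import *
d=snap('wrist','w3.png')
togo([530,105,231],.3)
```

```text
t 4.37 pos [503.1 354.3  43.3] phi 0.299 tilt [ 0.003  0.002 -1.   ] q [0.49 0.36 1.57 0.   1.21 0.19] F [-1.6 -1.1  4.5] T [-0.09  0.16 -0.04] open 26.3
SHIFT [-9.838 -1.886 -7.524] turn -0.001
```

View pics/w3.png

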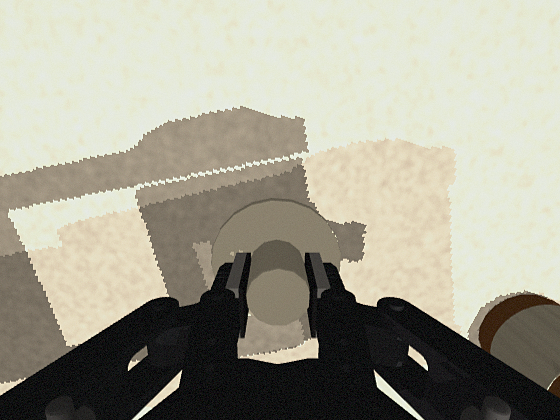

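apply_moves([
  [0,0,-1.4,0],
  [-0.3,0,-2.8,0],
  [-1.2,-0.1,-4.0,0],
  [-2.2,-0.1,-5.2,0],
  [-3.3,-0.2,-6.4,0],
  [-4.6,-0.3,-7.3,0],
  [-6.0,-0.4,-7.5,0],
  [-7.5,-0.5,-7.5,0],
])

```text
time: 5.03
tool_pos: [546.4, 170.1, 232.8]
tool_rot: [0.002, 0.593, 0.805, 0.003]
wrist_force: [0.7, 0.4, -1.8]
opening: 26.2
```

Run:
```python
from h import *
togo([585,17,231],.3)
d=get_image('wrist')
print(proj(d,(561,93,130)),proj(d,(587,6,150)))
```

```text
t 5.03 pos [546.4 170.1 232.8] phi 0.3 tilt [ 0.006  0.003 -1.   ] q [ 0.17  0.14  1.45  0.    1.55 -0.13] F [ 0.7  0.4 -1.8] T [ 0.04 -0.01  0.05] open 26.2
SHIFT [-6.305 -0.337  0.065] turn 0.0
[265.75018955 295.74243895] [265.08960648 396.5808674 ]
```

apply_moves([
  [-1.2,0,0,0],
  [-2.4,-0.1,0,0],
  [-3.6,-0.2,0,0],
  [-4.8,-0.2,0,0],
  [-5.8,-0.3,0,0],
  [-6.3,-0.3,0,0],
  [-6.3,-0.3,0,0],
  [-6.3,-0.3,0,0],
])

```text
time: 5.75
tool_pos: [586.5, 11.4, 231.3]
tool_rot: [0.002, 0.595, 0.804, 0.001]
wrist_force: [0.1, 0.2, -1.0]
opening: 26.3
```

Run:
```python
from h import *
d=snap('wrist','w4.png')
togo([561,93,200],.3)
print(proj(d,(561,93,130)),proj(d,(587,6,150)))
```

```text
t 5.8 pos [586.4  12.  231.5] phi 0.297 tilt [ 0.005 -0.    -1.   ] q [-0.11  0.17  1.41  0.    1.55 -0.41] F [ 0.5  0.3 -0.4] T [0.01 0.02 0.04] open 26.2
SHIFT [ 3.396 -0.03   1.253] turn -0.003
[275.13525918  99.29606446] [274.54651008 225.35465607]
```

View pics/w4.png

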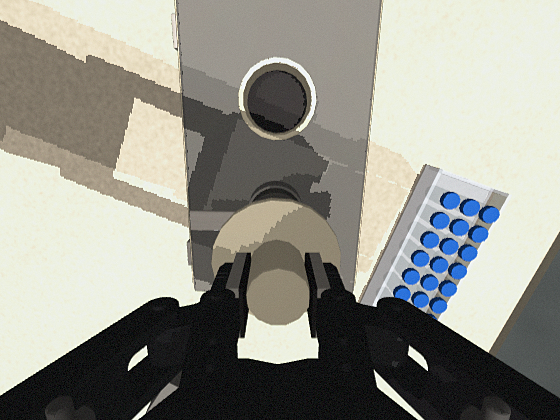

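Run:
```python
from h import *
d=get_image('wrist'); im=d['image']
g=cv2.cvtColor(im,cv2.COLOR_RGB2GRAY)
c=im[40:160,215:340]; cv2.imwrite('pics/w4z.png',cv2.resize(c,None,fx=5,fy=5)[:,:,::-1])
for p in [(561,93),(563,94),(563,95),(562,96)]:
  a=np.linspace(0,2*np.pi,60)
  for r in (29,25):
    P=np.array([proj(d,(p[0]+r*np.cos(t),p[1]+r*np.sin(t),130)) for t in a]); print(p,r,P.min(0).round(1),P.max(0).round(1))
```

```text
(561, 93) 29 [235.6  57. ] [314.6 140.7]
(561, 93) 25 [241.   63.1] [309.1 135.3]
(563, 94) 29 [238.6  56.4] [317.6 140.2]
(563, 94) 25 [244.   62.5] [312.1 134.8]
(563, 95) 29 [238.9  54.9] [318.  138.9]
(563, 95) 25 [244.4  61.1] [312.6 133.5]
(562, 96) 29 [238.  53.] [317.2 137.2]
(562, 96) 25 [243.4  59.2] [311.7 131.8]
```

View pics/w4z.png

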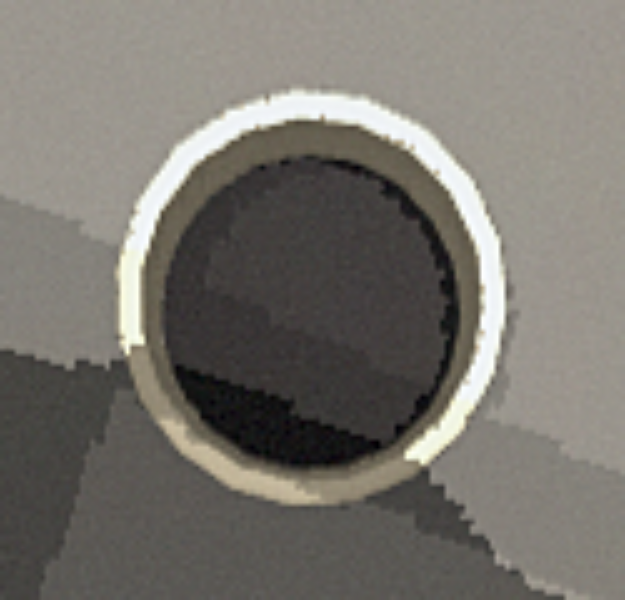

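Run:
```python
from h import *
togo([562.5,93.5,182],.3)
```

```text
t 5.85 pos [586.4  12.4 231.6] phi 0.298 tilt [ 0.005 -0.    -1.   ] q [-0.11  0.17  1.41  0.    1.55 -0.41] F [ 0.2  0.8 -0.5] T [0.02 0.   0.04] open 25.8
SHIFT [3.386 0.029 1.978] turn -0.002
```

apply_moves([
  [0.9,0,0.3,0],
  [1.8,0,0.7,0],
  [2.7,0.03,1.1,0],
  [3.3,0.03,1.5,0],
  [3.39,0.03,1.9,0],
  [3.39,0.03,1.98,0],
  [3.39,0.03,1.98,0],
  [3.39,0.03,1.98,0],
])

```text
time: 6.52
tool_pos: [562.8, 93.3, 182.4]
tool_rot: [0.002, 0.594, 0.804, 0.001]
wrist_force: [0.4, 0.5, -1.7]
opening: 26.4
```

Run:
```python
from h import *
d=snap('wrist','w5.png')
togo([562.5,93.5,143],.3)
```

```text
t 6.57 pos [562.9  93.1 182.6] phi 0.297 tilt [ 0.006 -0.    -1.   ] q [ 0.03  0.16  1.53 -0.    1.45 -0.27] F [-0.8 -0.7 -1.5] T [ 0.04 -0.03  0.02] open 26.1
SHIFT [ 0.022 -0.019  1.582] turn -0.003
```

View pics/w5.png

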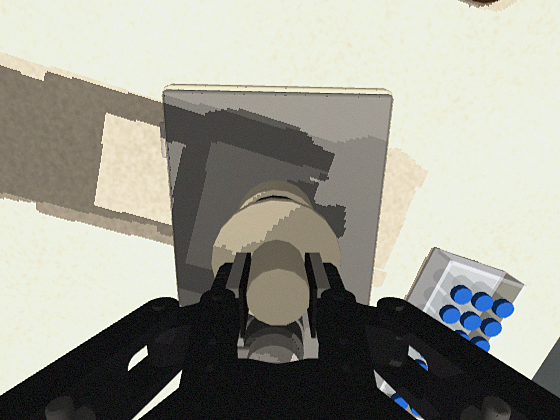

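The stopper flange covers the neck, centred at column ~276, so I'll lower it slowly.

apply_moves([
  [0.02,-0.02,0.2,0],
  [0.02,-0.02,0.4,0],
  [0.02,-0.02,0.6,0],
  [0.02,-0.02,0.8,0],
  [0.02,-0.02,1.0,0],
  [0.02,-0.02,1.2,0],
  [0.02,-0.02,1.3,0],
  [0.02,-0.02,1.3,0],
])

```text
time: 7.23
tool_pos: [562.2, 93.4, 149.2]
tool_rot: [0.002, 0.595, 0.804, 0.001]
wrist_force: [0.1, 0.0, -0.9]
opening: 26.4
```

apply_moves([
  [0,0,0.05,0],
  [0,0,0.1,0],
  [0,0,0.15,0],
  [0,0,0.2,0],
  [0,0,0.25,0],
  [0,0,0.28,0],
  [0,0,0.28,0],
  [0,0,0.28,0],
])

```text
time: 7.9
tool_pos: [562.3, 93.4, 143.3]
tool_rot: [0.002, 0.595, 0.804, 0.001]
wrist_force: [-7.2, -1.6, 11.7]
opening: 26.5
```

Run:
```python
from h import *
togo([562.5,93.5,143],.3)
```

```text
t 7.9 pos [562.3  93.4 143.3] phi 0.297 tilt [ 0.006 -0.    -1.   ] q [ 0.03  0.18  1.58 -0.    1.37 -0.27] F [-7.2 -1.6 11.7] T [-0.12  0.9  -0.03] open 26.5
SHIFT [0.003 0.008 0.014] turn -0.003
```

apply_moves([
  [0,0,0,0],
  [0,0,0,0],
  [0,0,0,0],
  [0,0,0,0],
  [0,0,0,0],
  [0,0,0,0],
  [0,0,0,0],
  [0,0,0,0],
], claw=0)

```text
time: 8.57
tool_pos: [562.3, 93.4, 143.3]
tool_rot: [0.002, 0.595, 0.804, 0.001]
wrist_force: [-0.2, 0.4, 0.3]
opening: 85.5
```

apply_moves([
  [0,0,-0.5,0],
  [0,0,-1.2,0],
  [0,0,-2.2,0],
  [0,0,-3.2,0],
  [0,0,-4.2,0],
  [0,0,-4.6,0],
  [0,0,-4.6,0],
  [0,0,-4.6,0],
])

```text
time: 9.23
tool_pos: [561.7, 93.4, 258.5]
tool_rot: [0.003, 0.595, 0.804, 0.002]
wrist_force: [-0.0, 0.3, -1.4]
opening: 85.4
```

Run:
```python
from h import *
d=snap('wrist','w6.png')
togo([548,-313,160],1.24)
a=np.linspace(0,2*np.pi,60)
for z,r in ((136,34),(170,14)):
    P=np.array([proj(d,(562.5+r*np.cos(t),93.5+r*np.sin(t),z)) for t in a]); print(r,P.min(0).round(1),P.max(0).round(1))
for r in trace('wrist','stopper')[:2]:
  ys,xs=np.where(r['region']);print(r['score'],xs.min(),xs.max(),ys.min(),ys.max())
c=d['image'][180:340,200:360]; cv2.imwrite('pics/w6z.png',cv2.resize(c,None,fx=3.7,fy=3.7)[:,:,::-1])
s=get_image('side');c=s['image'][150:280,160:310]; cv2.imwrite('pics/s6z.png',cv2.resize(c,None,fx=4,fy=4,interpolation=cv2.INTER_CUBIC)[:,:,::-1])
```

```text
t 9.28 pos [561.4  93.4 257.5] phi 0.297 tilt [ 0.005 -0.    -1.   ] q [ 0.03  0.13  1.41 -0.    1.6  -0.27] F [-0.6  0.5  0. ] T [ 0.09 -0.02  0.02] open 85.4
SHIFT [-15.381  -5.29    3.907] turn -0.943
34 [237.9 165.8] [315.6 240.9]
14 [258.8 198.4] [295.1 233.1]
0.98 238 315 166 241
```

View pics/w6.png

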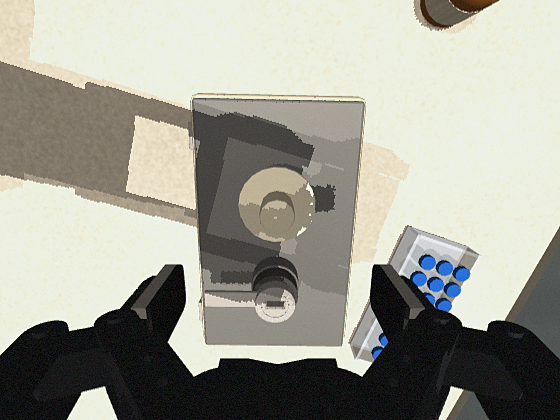

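View pics/s6z.png

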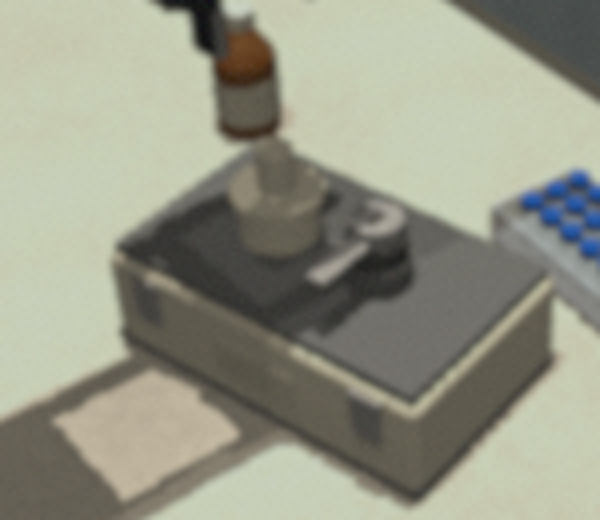

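The stopper mask (238–315, 166–241) matches the seated prediction to 1 px. The lock face is visible near (276,305), so I'll measure it here.

Run:
```python
from h import *
d=get_image('wrist')
c=d['image'][250:340,190:310]; cv2.imwrite('pics/w6l.png',cv2.resize(c,None,fx=6.5,fy=6.5)[:,:,::-1])
a=np.linspace(0,2*np.pi,60)
for c in [(587,6),(588,7.5),(589,7)]:
    r=18.5;P=np.array([proj(d,(c[0]+r*np.cos(t),c[1]+r*np.sin(t),150)) for t in a]); print(c,P.min(0).round(1),P.max(0).round(1))
for r in trace('wrist','keyway')[:2]:
  ys,xs=np.where(r['region']);print(r['score'],r['uv'],xs.min(),xs.max(),ys.min(),ys.max())
```

```text
(587, 6) [254.8 287.6] [295.5 323.2]
(588, 7.5) [256.3 286.5] [297.  322.2]
(589, 7) [257.2 287.3] [297.9 322.9]
0.92 [262.1, 300.6] 205 295 282 323
```

View pics/w6l.png

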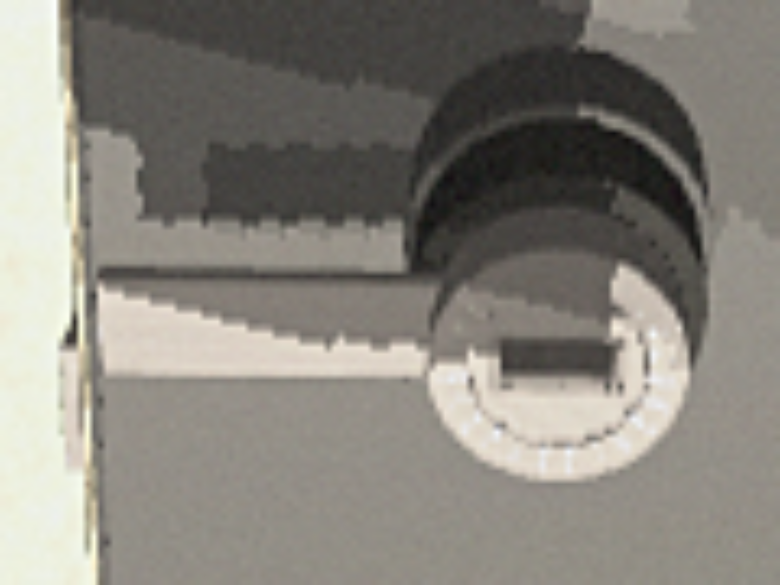

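apply_moves([
  [-1.5,-0.5,0,-0.11],
  [-3.0,-1.0,0,-0.22],
  [-4.5,-1.5,0,-0.33],
  [-6,-2,0,-0.44],
  [-7.5,-2.5,0,-0.56],
  [-9,-3,0.5,-0.68],
  [-10.5,-3.5,1.0,-0.8],
  [-12,-4,1.5,-0.92],
])

```text
time: 10.15
tool_pos: [553.8, -208.8, 224.1]
tool_rot: [0.002, 0.19, 0.982, 0.0]
wrist_force: [0.3, -0.5, 0.1]
opening: 85.5
```

Run:
```python
from h import *
togo([545,-313,200],1.24)
```

```text
t 10.15 pos [ 553.8 -208.8  224.1] phi 1.189 tilt [ 0.004 -0.    -1.   ] q [-0.49  0.19  1.41  0.    1.54 -1.68] F [ 0.3 -0.5  0.1] T [-0.05 -0.01  0.03] open 85.5
SHIFT [-1.222 -4.002  0.966] turn -0.051
```

apply_moves([
  [-0.3,-1.0,0.3,-0.02],
  [-0.6,-2.0,0.6,-0.05],
  [-0.9,-3.0,0.9,-0.05],
  [-1.1,-3.8,0.95,-0.05],
  [-1.2,-4,0.95,-0.05],
  [-1.2,-4,0.95,-0.05],
  [-1.2,-4,0.95,-0.05],
  [-1.2,-4,0.95,-0.05],
])

```text
time: 10.82
tool_pos: [544.8, -311.7, 200.5]
tool_rot: [0.002, 0.165, 0.986, 0.0]
wrist_force: [-0.6, -0.2, -0.0]
opening: 85.4
```

Run:
```python
from h import *
d=snap('wrist','w7.png')
togo([545,-313,200],1.24)
for n in ('key','key_stand'):
  for r in trace('wrist',n)[:3]:
    ys,xs=np.where(r['region']);print(n,r['score'],r['uv'],xs.min(),xs.max(),ys.min(),ys.max(),atz(d,r['uv'],70))
```

```text
t 10.87 pos [ 544.8 -311.6  200.7] phi 1.24 tilt [ 0.004 -0.    -1.   ] q [-0.64  0.27  1.36  0.    1.51 -1.88] F [0.8 0.4 0.2] T [ 0.05 -0.01 -0.  ] open 85.4
SHIFT [-0.024 -0.05   0.027] turn 0.0
key 0.92 [261.3, 195.3] 255 269 180 214 [ 534.73465454 -323.28855685   70.        ]
key 0.57 [178.3, 248.2] 159 195 226 270 [ 557.46984628 -414.29603816   70.        ]
key_stand 0.83 [272.6, 182.4] 227 298 160 216 [ 526.96303388 -309.89629707   70.        ]
```

View pics/w7.png

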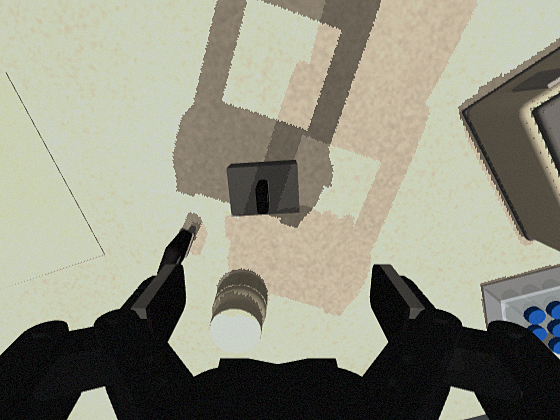

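Run:
```python
from h import *
d=get_image('wrist')
c=d['image'][150:280,150:310]; cv2.imwrite('pics/w7z.png',cv2.resize(c,None,fx=4.5,fy=4.5)[:,:,::-1]) 
x=np.clip(c.astype(float)*2.2,0,255).astype(np.uint8); cv2.imwrite('pics/w7y.png',cv2.resize(x,None,fx=4.5,fy=4.5)[:,:,::-1])
```

```text
(no output)
```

View pics/w7y.png

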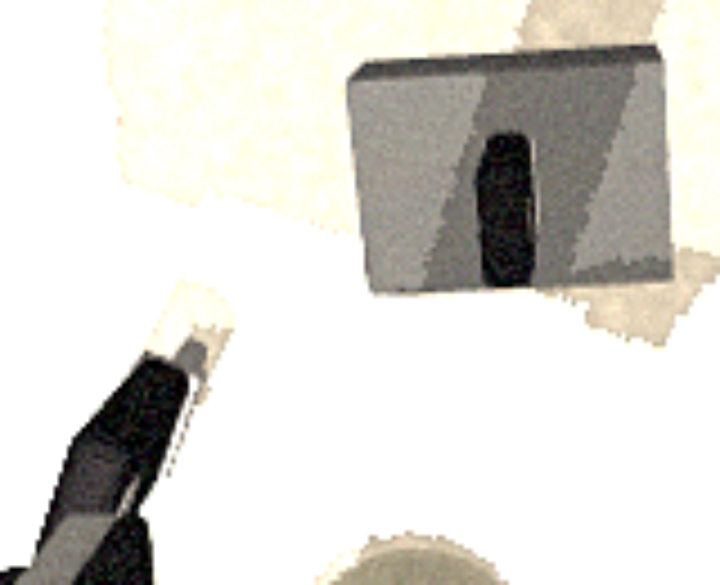

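```bash
cat >> h.py <<'E'
def keyov(d,img,x,y,z,yaw,s,off,col=(255,0,0)):
    cx,sx=np.cos(yaw),np.sin(yaw)
    for (w,h,z0,z1) in ((22,12,0,5),(26,10,5,42)):
        C=[]
        for zz in (z0,z1):
            for a,b in ((-1,-1),(1,-1),(1,1),(-1,1)):
                lx,ly=a*w/2,b*h/2; C.append((proj(d,(x+cx*lx-sx*ly,y+sx*lx+cx*ly,z+zz))-off)*s)
        C=np.round(C).astype(int)
        for i in range(4):
            for p,q in ((i,(i+1)%4),(4+i,4+(i+1)%4),(i,4+i)): cv2.line(img,tuple(map(int,C[p])),tuple(map(int,C[q])),col,1)
E
python3 - <<'E'
from h import *
d=get_image('wrist')
K=[atz(d,(150+u/4.5,150+v/4.5),34)[:2] for u,v in ((350,82),(662,60),(670,278),(372,293))]
K=np.array(K);print(K.round(1)); print('center',K.mean(0)); 
print('len',np.linalg.norm(K[0]-K[1]),np.linalg.norm(K[1]-K[2]),np.linalg.norm(K[2]-K[3]),np.linalg.norm(K[0]-K[3]))
def an(v):return np.arctan2(v[1],v[0])
print(an(K[1]-K[0]),an(K[2]-K[3]),an(K[2]-K[1])+np.pi/2,an(K[3]-K[0])+np.pi/2)
rc=cv2.minAreaRect(K.astype(np.float32));print(rc)
x,y=K.mean(0); yaw=an(K[1]-K[0])-np.pi/2
c=d['image'][150:280,150:310]
im=cv2.resize(np.clip(c.astype(float)*2.2,0,255).astype(np.uint8),None,fx=4.5,fy=4.5)
keyov(d,im,x,y,34,yaw,4.5,np.array([150,150]))
cv2.imwrite('pics/w7o.png',im[:,:,::-1])
E
```

```text
[[ 505.7 -350.2]
 [ 523.3 -284. ]
 [ 571.1 -297.5]
 [ 552.4 -363.2]]
center [ 538.14879555 -323.7293989 ]
len 68.52499512920491 49.69981039586349 68.28532799812558 48.47902992581329
1.3111712356326175 1.2933401525145662 1.2954172825624488 1.3001886648413208
((537.9075317382812, -323.7213134765625), (68.5164794921875, 49.6998405456543), 74.22196960449219)
```

View pics/w7o.png

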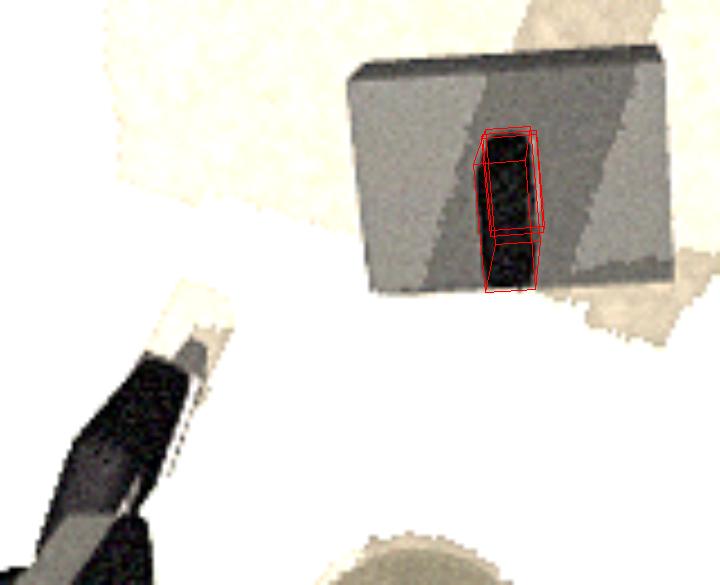

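Run:
```python
from h import *
togo([538,-323.7,105],1.30)
```

```text
t 11.07 pos [ 544.7 -312.1  200.7] phi 1.24 tilt [ 0.004 -0.001 -1.   ] q [-0.64  0.27  1.36  0.    1.51 -1.88] F [-0.1 -0.1 -0.5] T [0.03 0.01 0.03] open 85.4
SHIFT [ 0.119 -0.53   3.827] turn -0.06
```

apply_moves([
  [0.06,-0.27,0.6,-0.03],
  [0.12,-0.53,1.4,-0.06],
  [0.12,-0.53,2.4,-0.06],
  [0.12,-0.53,3.3,-0.06],
  [0.12,-0.53,3.8,-0.06],
  [0.12,-0.53,3.8,-0.06],
  [0.12,-0.53,3.8,-0.06],
  [0.12,-0.53,3.8,-0.06],
], claw=0.5)

```text
time: 11.73
tool_pos: [538.6, -324.0, 107.3]
tool_rot: [0.003, 0.135, 0.991, -0.001]
wrist_force: [0.3, 0.1, 0.6]
opening: 42.9
```

Run:
```python
from h import *
d=snap('wrist','w8.png')
togo([538,-323.7,44],1.30)
im=cv2.resize(d['image'][150:350,180:380],None,fx=3,fy=3)
keyov(d,im,538,-323.7,34,1.30-np.pi/2,3,np.array([180,150]))
cv2.imwrite('pics/w8o.png',im[:,:,::-1])
```

```text
t 11.78 pos [ 538.6 -324.   107.4] phi 1.3 tilt [ 0.006 -0.002 -1.   ] q [-0.67  0.32  1.48  0.    1.33 -1.97] F [-0.3 -0.5  0.3] T [ 0.05 -0.03  0.06] open 42.6
SHIFT [0.045 0.007 2.534] turn 0.0
```

View pics/w8o.png

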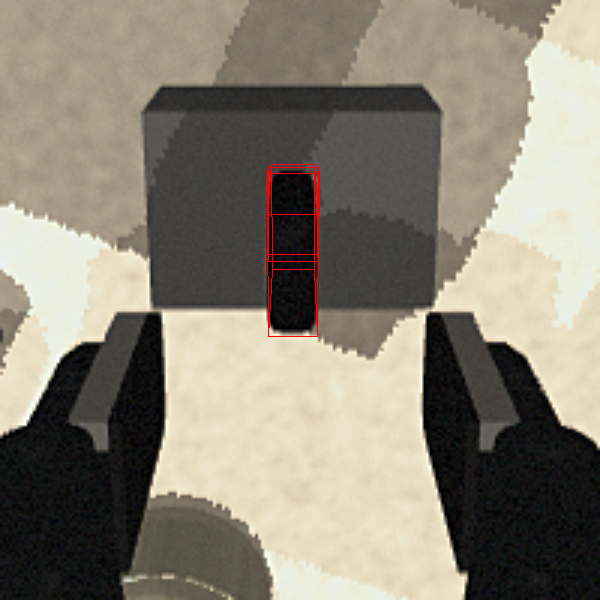

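apply_moves([
  [0.04,0,0.6,0],
  [0.04,0,1.3,0],
  [0.04,0,2.0,0],
  [0.04,0,2.4,0],
  [0.04,0,2.56,0],
  [0.04,0,2.56,0],
  [0.04,0,2.56,0],
  [0.04,0,2.56,0],
])

```text
time: 12.45
tool_pos: [538.5, -324.3, 44.6]
tool_rot: [0.004, 0.135, 0.991, -0.001]
wrist_force: [0.2, 0.2, -0.5]
opening: 42.4
```

apply_moves([
  [0,0,0,0],
  [0,0,0,0],
  [0,0,0,0],
  [0,0,0,0],
  [0,0,0,0],
  [0,0,0,0],
  [0,0,0,0],
  [0,0,0,0],
], claw=1)

```text
time: 13.12
tool_pos: [538.8, -324.5, 45.4]
tool_rot: [0.004, 0.135, 0.991, -0.001]
wrist_force: [-0.6, 0.7, 5.7]
opening: 9.3
```

Run:
```python
from h import *
d=snap('wrist','w9.png')
togo([538,-323.7,43],1.30)
im=cv2.resize(d['image'][200:350,200:350],None,fx=4,fy=4)
cv2.imwrite('pics/w9o.png',im[:,:,::-1])
```

```text
t 13.17 pos [ 538.8 -324.5   45.4] phi 1.3 tilt [ 0.008 -0.004 -1.   ] q [-0.67  0.38  1.54  0.    1.21 -1.97] F [-0.2 -0.1  6.6] T [0.13 0.18 0.  ] open 8.9
SHIFT [0.04  0.021 0.094] turn 0.0
```

View pics/w9.png

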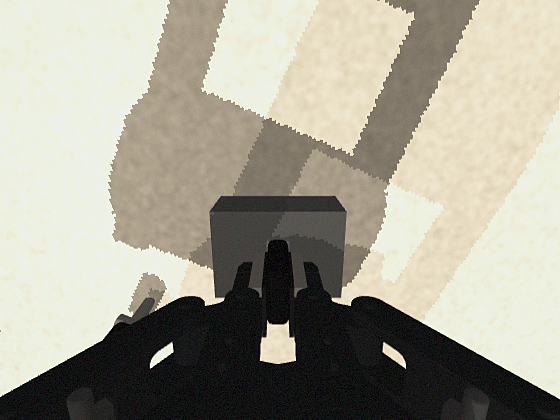

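apply_moves([
  [0,0,-0.3,0],
  [0,0,-1.0,0],
  [0,0,-2.0,0],
  [0,0,-3.2,0],
  [0,0,-4.6,0],
  [0,0,-6.0,0],
  [0,0.3,-7.0,0],
  [0,1.0,-7.3,-0.06],
])

```text
time: 13.83
tool_pos: [544.4, -301.3, 233.3]
tool_rot: [0.007, 0.106, 0.994, -0.003]
wrist_force: [-0.0, -0.7, 0.3]
opening: 9.0
```

Run:
```python
from h import *
d=snap('wrist','w10.png')
togo([645,25,228],1.868)
```

```text
t 13.88 pos [ 545.4 -297.8  233. ] phi 1.367 tilt [ 0.013 -0.006 -1.   ] q [-0.63  0.24  1.33  0.    1.56 -1.99] F [1.9 4.  0.7] T [ 0.09 -0.03 -0.02] open 9.3
SHIFT [-1.289 13.452  0.172] turn -0.501
```

View pics/w10.png

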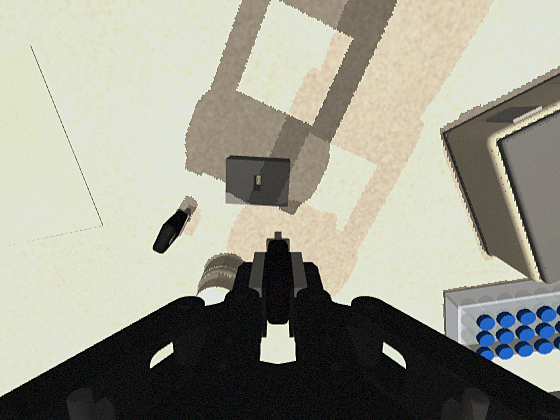

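apply_moves([
  [-0.1,1.4,0,-0.06],
  [-0.2,2.9,0,-0.12],
  [-0.4,4.4,0,-0.18],
  [-0.6,5.9,0,-0.25],
  [-0.8,7.4,0.1,-0.32],
  [-0.9,8.9,0.1,-0.39],
  [-1.1,10.4,0.15,-0.45],
  [-1.2,11.9,0.15,-0.5],
])

```text
time: 14.55
tool_pos: [635.2, -10.7, 228.8]
tool_rot: [0.006, -0.149, 0.989, -0.004]
wrist_force: [1.1, -0.4, 0.5]
opening: 9.2
```

Run:
```python
from h import *
togo([645,25,228],1.868)
```

```text
t 14.55 pos [635.2 -10.7 228.8] phi 1.87 tilt [ 0.013 -0.006 -1.   ] q [-0.14  0.27  1.3  -0.    1.56 -2.01] F [ 1.1 -0.4  0.5] T [ 0.04 -0.01 -0.01] open 9.2
SHIFT [-0.797  1.247  0.028] turn 0.002
```

apply_moves([
  [-0.3,0.5,0,0],
  [-0.6,1.0,0,0],
  [-0.8,1.2,0,0],
  [-0.8,1.25,0,0],
  [-0.8,1.25,0,0],
  [-0.8,1.25,0,0],
  [-0.8,1.25,0,0],
  [-0.8,1.25,0,0],
])

```text
time: 15.22
tool_pos: [644.9, 24.1, 228.8]
tool_rot: [0.006, -0.149, 0.989, -0.004]
wrist_force: [0.1, -1.0, 0.3]
opening: 9.1
```

Run:
```python
from h import *
d=snap('wrist','w11.png')
togo([588,7,205],1.868)
a=np.linspace(0,2*np.pi,60)
for c in [(587,6),(588,7.5),(588.8,7.4)]:
    r=18.5;P=np.array([proj(d,(c[0]+r*np.cos(t),c[1]+r*np.sin(t),150)) for t in a]); print(c,P.min(0).round(1),P.max(0).round(1))
im=cv2.resize(d['image'][60:190,210:340],None,fx=4.6,fy=4.6)
cv2.imwrite('pics/w11z.png',im[:,:,::-1])
```

```text
t 15.27 pos [644.9  24.3 228.8] phi 1.869 tilt [ 0.013 -0.006 -1.   ] q [-0.08  0.29  1.27 -0.01  1.56 -1.95] F [-0.3 -0.1 -0.3] T [ 0.01  0.05 -0.03] open 9.3
SHIFT [2.391 0.018 0.928] turn 0.001
(587, 6) [251.8 105.6] [305.9 161.2]
(588, 7.5) [253.5 107.8] [307.5 163.2]
(588.8, 7.4) [253.  108.9] [306.9 164.3]
```

View pics/w11.png

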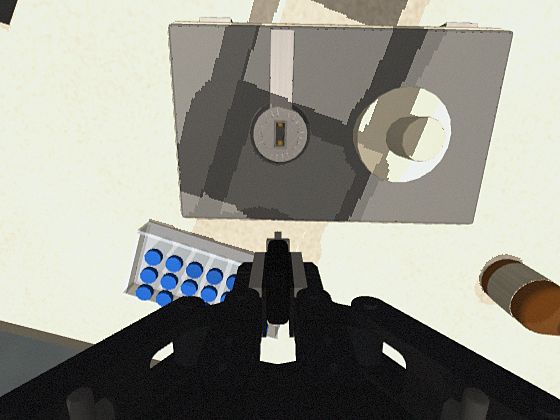

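View pics/w11z.png

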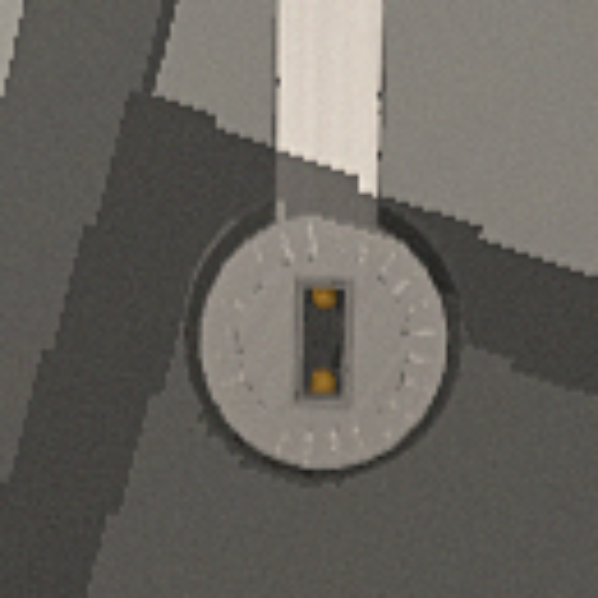

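Run:
```python
from h import *
d=get_image('wrist');R,p=TR()
im=cv2.resize(np.clip(d['image'][215:335,215:345].astype(float)*2,0,255).astype(np.uint8),None,fx=5,fy=5)
off=np.array([215,215])
def P(v): return tuple(int(round(q)) for q in (proj(d,p+R@np.array(v))-off)*5)
dx,dy,dz=0.0,0,11.4
for (col,dx) in (((255,0,0),0.0),((0,255,0),1.5)):
  for hx,z in ((13,dz-42),(11,dz),(7,dz),(7,dz+20),(3,dz+28)):
    hy={13:5,11:6,7:2,3:2}[hx]
    C=[P((dx+a*hx,dy+b*hy,z)) for a,b in ((-1,-1),(1,-1),(1,1),(-1,1))]
    for i in range(4): cv2.line(im,C[i],C[(i+1)%4],col,1)
cv2.imwrite('pics/w11k.png',im[:,:,::-1])
```

```text
(no output)
```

View pics/w11k.png

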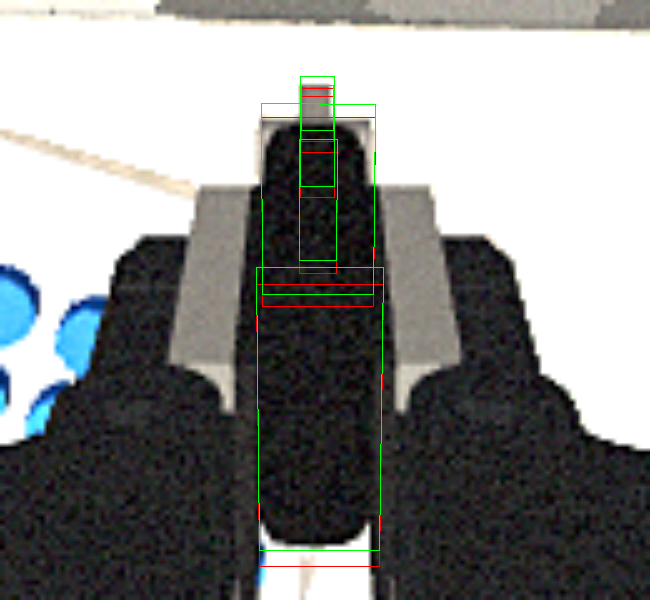

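Run:
```python
from h import *
R,p=TR(); o=R@np.array([.2,0,25]); t=np.array([587.1,7.2,0])-o; t[2]=197
print(t); togo(t,1.868)
```

```text
[586.96033392   7.4149109  197.        ]
t 15.32 pos [645.   24.5 228.8] phi 1.87 tilt [ 0.013 -0.006 -1.   ] q [-0.08  0.29  1.27 -0.01  1.56 -1.95] F [-0.   0.2 -0.5] T [-0.01  0.04  0.06] open 8.9
SHIFT [2.432 0.042 1.245] turn 0.002
```

apply_moves([
  [0.6,0,0.2,0],
  [1.2,0.02,0.4,0],
  [1.8,0.04,0.6,0],
  [2.3,0.04,0.8,0],
  [2.43,0.04,1.0,0],
  [2.43,0.04,1.2,0],
  [2.43,0.04,1.25,0],
  [2.43,0.04,1.25,0],
])

```text
time: 15.98
tool_pos: [587.5, 7.4, 196.4]
tool_rot: [0.006, -0.149, 0.989, -0.004]
wrist_force: [-0.4, -0.2, -0.1]
opening: 9.0
```

Run:
```python
from h import *
R,p=TR(); o=R@np.array([.2,0,25]); t=np.array([587.1,7.2,0])-o; t[2]=190
togo(t,1.868)
d=snap('wrist','w12.png')
im=cv2.resize(np.clip(d['image'][190:310,215:345].astype(float)*1.6,0,255).astype(np.uint8),None,fx=5,fy=5)
off=np.array([215,190])
def W(v): return tuple(int(round(q)) for q in (proj(d,v)-off)*5)
def P(v): return W(p+R@np.array(v))
dz=11.4
for hx,z in ((11,dz),(7,dz+20),(3,dz+28)):
    hy={13:5,11:6,7:2,3:2}[hx]
    C=[P((.2+a*hx,b*hy,z)) for a,b in ((-1,-1),(1,-1),(1,1),(-1,1))]
    for i in range(4): cv2.line(im,C[i],C[(i+1)%4],(255,0,0),1)
c,s=np.cos(.297),np.sin(.297)
for hx,hy in ((8,3),(9.5,4.5)):
    C=[W((587.1+c*a*hx-s*b*hy,7.2+s*a*hx+c*b*hy,150)) for a,b in ((-1,-1),(1,-1),(1,1),(-1,1))]
    for i in range(4): cv2.line(im,C[i],C[(i+1)%4],(0,255,0),1)
a=np.linspace(0,2*np.pi,60)
C=np.array([W((587.1+18.5*np.cos(t),7.2+18.5*np.sin(t),150)) for t in a],np.int32); cv2.polylines(im,[C],True,(0,255,0),1)
cv2.imwrite('pics/w12o.png',im[:,:,::-1])
```

```text
t 15.98 pos [587.5   7.4 196.4] phi 1.87 tilt [ 0.013 -0.006 -1.   ] q [-0.12  0.18  1.47 -0.    1.47 -1.99] F [-0.4 -0.2 -0.1] T [-0.04 -0.02 -0.04] open 9.0
SHIFT [0.022 0.008 0.257] turn 0.002
```

View pics/w12o.png

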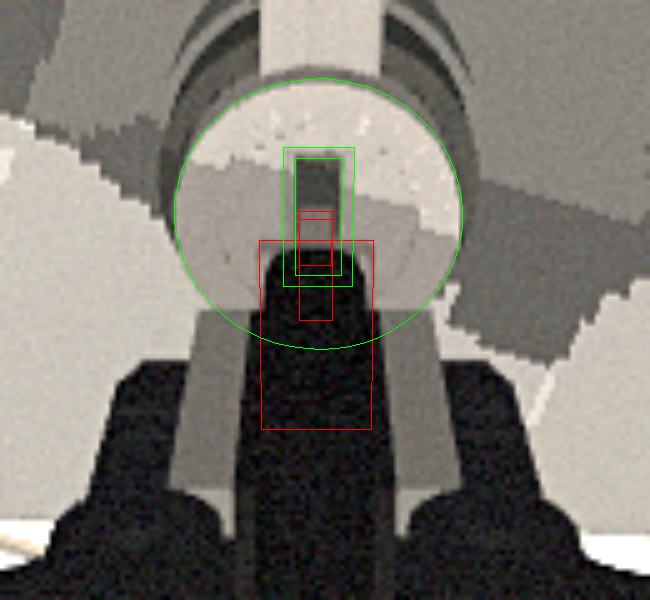

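apply_moves([
  [0.02,0.02,0.1,0],
  [0.02,0.02,0.2,0],
  [0.02,0.02,0.3,0],
  [0.02,0.02,0.4,0],
  [0.02,0.02,0.5,0],
  [0.02,0.02,0.6,0],
  [0.02,0.02,0.7,0],
  [0.02,0.02,0.7,0],
])

```text
time: 16.7
tool_pos: [587.0, 7.7, 178.6]
tool_rot: [0.006, -0.149, 0.989, -0.004]
wrist_force: [0.6, 0.5, -0.9]
opening: 8.8
```

Run:
```python
from h import *
R,p=TR(); o=R@np.array([.2,0,25]); t=np.array([587.1,7.2,0])-o; t[2]=161.4
togo(t,1.868)
```

```text
t 16.7 pos [587.    7.7 178.6] phi 1.87 tilt [ 0.012 -0.006 -1.   ] q [-0.12  0.19  1.5  -0.    1.44 -1.98] F [ 0.6  0.5 -0.9] T [0.01 0.02 0.03] open 8.8
SHIFT [ 0.011 -0.005  0.688] turn 0.002
```

apply_moves([
  [0,0,0.05,0],
  [0,0,0.1,0],
  [0,0,0.15,0],
  [0,0,0.2,0],
  [0,0,0.25,0],
  [0,0,0.3,0],
  [0,0,0.3,0],
  [0,0,0.3,0],
])

```text
time: 17.37
tool_pos: [587.3, 7.7, 171.2]
tool_rot: [0.006, -0.149, 0.989, -0.004]
wrist_force: [1.7, 0.4, 1.7]
opening: 9.0
```

apply_moves([
  [0,0,0.02,0],
  [0,0,0.04,0],
  [0,0,0.06,0],
  [0,0,0.06,0],
  [0,0,0.06,0],
  [0,0,0.06,0],
  [0,0,0.06,0],
  [0,0,0.06,0],
])

```text
time: 18.03
tool_pos: [587.4, 7.8, 170.1]
tool_rot: [0.006, -0.149, 0.989, -0.004]
wrist_force: [-0.0, 1.3, 5.5]
opening: 9.2
```

apply_moves([
  [0,0,0.03,0.1],
  [0,0,0.05,0.1],
  [0,0,0.05,-0.1],
  [0,0,0.05,-0.1],
  [0,0,0.06,0.1],
  [0,0,0.06,0.1],
  [0,0,0.06,-0.1],
  [0,0,0.06,0],
])

```text
time: 18.7
tool_pos: [587.4, 7.9, 168.9]
tool_rot: [0.006, -0.153, 0.988, -0.004]
wrist_force: [0.6, 1.5, 4.5]
opening: 8.8
```

Run:
```python
from h import *
R,p=TR(); o=R@np.array([.2,0,25]); t=np.array([587.1,7.2,0])-o; t[2]=161.4
togo(t,1.868)
```

```text
t 18.7 pos [587.4   7.9 168.9] phi 1.878 tilt [ 0.014 -0.006 -1.   ] q [-0.12  0.2   1.51 -0.    1.42 -1.99] F [0.6 1.5 4.5] T [0.19 0.05 0.03] open 8.8
SHIFT [ 0.027 -0.012  0.299] turn 0.01
```

apply_moves([
  [0,0,0.06,0.1],
  [0,0,0.08,0.1],
  [0,0,0.08,-0.1],
  [0,0,0.09,-0.1],
  [0,0,0.1,0.1],
  [0,0,0.1,0.1],
  [0,0,0.1,-0.1],
  [0,0,0.1,0],
])

```text
time: 19.37
tool_pos: [587.3, 7.8, 166.1]
tool_rot: [0.006, -0.155, 0.988, -0.004]
wrist_force: [2.0, -0.9, -1.5]
opening: 9.1
```

Run:
```python
from h import *
R,p=TR(); o=R@np.array([.2,0,25]); t=np.array([587.1,7.2,0])-o; t[2]=161.4
togo(t,1.868)
d=snap('wrist','w13.png')
im=cv2.resize(np.clip(d['image'][190:310,215:345].astype(float)*1.6,0,255).astype(np.uint8),None,fx=5,fy=5)
cv2.imwrite('pics/w13z.png',im[:,:,::-1])
```

```text
t 19.37 pos [587.3   7.8 166.1] phi 1.882 tilt [ 0.013 -0.006 -1.   ] q [-0.12  0.2   1.52 -0.    1.42 -2.  ] F [ 2.  -0.9 -1.5] T [-0.15 -0.19 -0.02] open 9.1
SHIFT [ 0.022 -0.01   0.188] turn 0.014
```

View pics/w13z.png

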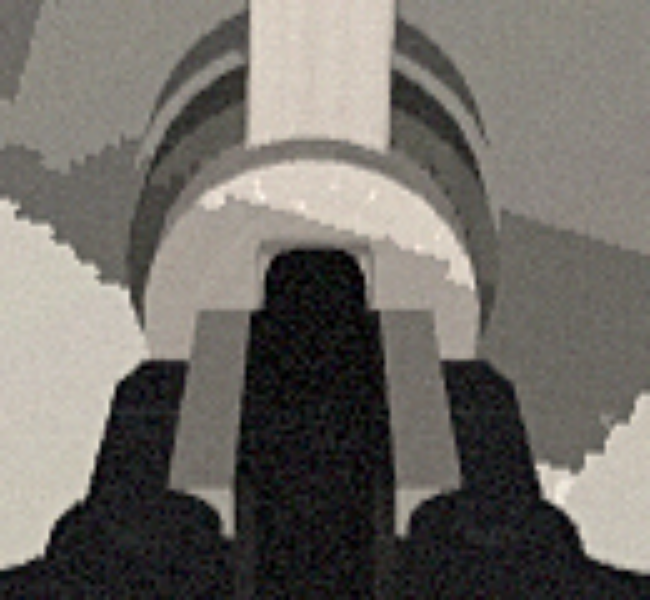

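The pins seem to have given way: force dropped to zero, and the key sits unchanged in the fingers. I'll push the rest of the way home.

apply_moves([
  [0,0,0.05,0],
  [0,0,0.1,0],
  [0,0,0.14,0.08],
  [0,0,0.18,0.08],
  [0,0,0.2,-0.05],
  [0,0,0.21,-0.05],
  [0,0,0.22,0],
  [0,0,0.22,0],
])

```text
time: 20.08
tool_pos: [587.6, 7.7, 161.3]
tool_rot: [0.007, -0.148, 0.989, -0.004]
wrist_force: [-1.9, 0.5, 10.8]
opening: 9.1
```

Run:
```python
from h import *
R,p=TR(); o=R@np.array([.2,0,25]); t=np.array([587.1,7.2,0])-o; t[2]=161.4
togo(t,1.868)
```

```text
t 20.08 pos [587.6   7.7 161.3] phi 1.868 tilt [ 0.014 -0.006 -1.   ] q [-0.12  0.2   1.52 -0.    1.4  -1.98] F [-1.9  0.5 10.8] T [0.05 0.37 0.02] open 9.1
SHIFT [ 0.027 -0.003 -0.004] turn 0.0
```

apply_moves([
  [0,0,0.03,0],
  [0,0,0.03,0],
  [0,0,0.03,0.1],
  [0,0,0.03,0.2],
  [0,0,0.03,0.3],
  [0,0,0.03,0.4],
  [0,0,0.03,0.5],
  [0,0,0.03,0.6],
])

```text
time: 20.75
tool_pos: [587.7, 7.1, 161.3]
tool_rot: [0.008, 0.153, 0.988, -0.002]
wrist_force: [-0.9, -3.8, 9.6]
opening: 8.8
```

Run:
```python
from h import *
R,p=TR(); o=R@np.array([.2,0,25]); t=np.array([587.1,7.2,0])-o; t[2]=161.4
togo(t,.1)
d=snap('wrist','w14.png')
```

```text
t 20.75 pos [587.7   7.1 161.3] phi 1.264 tilt [ 0.015 -0.007 -1.   ] q [-0.12  0.2   1.52 -0.01  1.4  -1.38] F [-0.9 -3.8  9.6] T [-0.68  0.47  0.1 ] open 8.8
SHIFT [ 0.034 -0.001 -0.005] turn 1.164
```

View pics/w14.png

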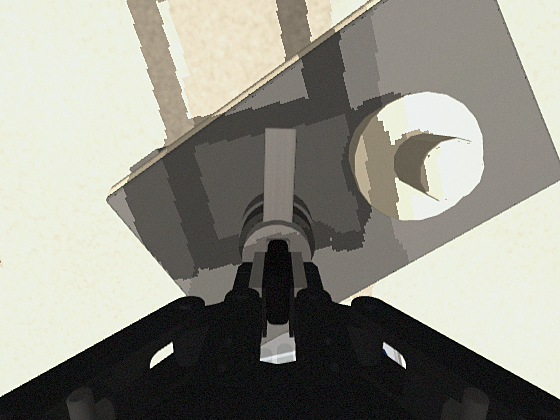

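The tongue turns with the key while the shoulder stays on the face. I'll keep turning.

apply_moves([
  [0,0,0.03,0.12],
  [0,0,0.03,0.24],
  [0,0,0.03,0.36],
  [0,0,0.03,0.48],
  [0,0,0.03,0.6],
  [0,0,0.03,0.72],
  [0,0,0.03,0.84],
  [0,0,0.03,0.94],
])

```text
time: 21.47
tool_pos: [587.5, 5.9, 161.3]
tool_rot: [0.009, 0.59, 0.807, 0.001]
wrist_force: [-7.6, -10.1, 13.6]
opening: 8.9
```

Run:
```python
from h import *
R,p=TR(); o=R@np.array([.2,0,25]); t=np.array([587.1,7.2,0])-o; t[2]=161.4
togo(t,.1)
d=snap('wrist','w15.png')
```

```text
t 21.47 pos [587.5   5.9 161.3] phi 0.309 tilt [ 0.015 -0.009 -1.   ] q [-0.12  0.2   1.52 -0.01  1.4  -0.42] F [ -7.6 -10.1  13.6] T [-1.95  1.57  0.11] open 8.9
SHIFT [ 0.058 -0.009 -0.006] turn 0.209
```

View pics/w15.png

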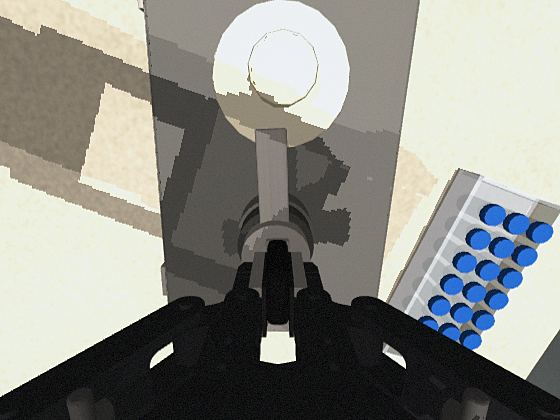

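apply_moves([
  [-0.02,-0.02,0.03,0.05],
  [-0.02,-0.02,0.03,0.1],
  [-0.02,-0.02,0.03,0.14],
  [-0.02,-0.02,0.03,0.17],
  [-0.02,-0.02,0.03,0.19],
  [-0.02,-0.02,0.03,0.2],
  [-0.02,-0.02,0.03,0.2],
  [-0.02,-0.02,0.03,0.2],
])

```text
time: 22.18
tool_pos: [586.5, 5.3, 161.3]
tool_rot: [0.008, 0.67, 0.742, 0.001]
wrist_force: [-9.4, -0.2, 15.5]
opening: 9.1
```

Run:
```python
from h import *
R,p=TR(); o=R@np.array([.2,0,25]); t=np.array([587.1,7.2,0])-o; t[2]=161.4
togo(t,.1)
d=snap('wrist','w16.png')
```

```text
t 22.18 pos [586.5   5.3 161.3] phi 0.102 tilt [ 0.014 -0.01  -1.   ] q [-0.12  0.2   1.52 -0.01  1.4  -0.22] F [-9.4 -0.2 15.5] T [0.03 2.01 0.15] open 9.1
SHIFT [ 0.077  0.02  -0.006] turn 0.002
```

View pics/w16.png

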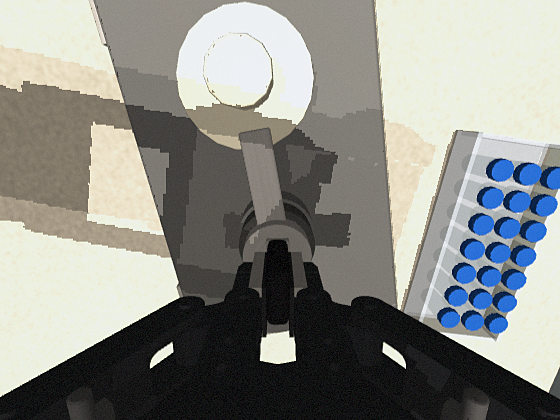

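Run:
```python
from h import *
d=get_image('wrist')
im=cv2.resize(d['image'][110:240,200:330],None,fx=4.6,fy=4.6);cv2.imwrite('pics/w16z.png',im[:,:,::-1])
a=atz(d,(256.5,130.5),142.5);print(a, np.arctan2(a[1]-7.2,a[0]-587.1), 'rest',.297+np.pi)
n=atz(d,(245,76),136);print('stopper-ish',n)
for r in trace('wrist','stopper')[:1]: print(r['uv'])
for r in trace('wrist','tongue_tip')[:1]: print(r['uv'],r['score'])
P=np.array([proj(d,(562.5+34*np.cos(t),93.5+34*np.sin(t),136)) for t in np.linspace(0,6.28,60)]);print(P.min(0),P.max(0))
```

```text
[570.46154524  69.87162979 142.5       ] 1.8302963281016618 rest 3.4385926535897933
stopper-ish [562.352115    94.91276742 136.        ]
[243.4, 75.3]
[265.4, 199.1] 0.93
[175.75296428  -0.26582416] [313.84414054 148.99279712]
```

View pics/w16z.png

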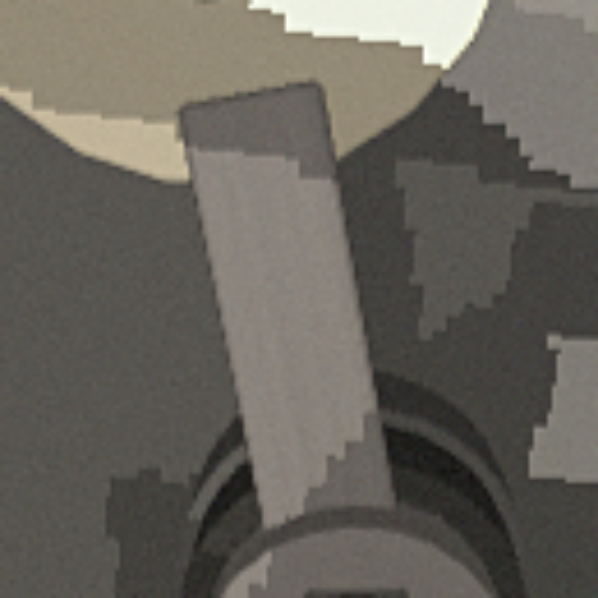

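The tongue is over the flange and measures a lock angle of about 1.6 rad, so it's at the stop. One short hold to settle, then a final check.

apply_moves([
  [0,-0.01,0.03,0.02],
  [0,-0.01,0.03,0.02],
  [0,-0.01,0.03,0.02],
  [0,-0.01,0.03,0.02],
  [0,-0.01,0.03,0.02],
  [0,-0.01,0.03,0.02],
  [0,-0.01,0.03,0.02],
  [0,-0.01,0.03,0.02],
])

```text
time: 23.05
tool_pos: [586.1, 5.2, 161.3]
tool_rot: [0.009, 0.677, 0.736, 0.001]
wrist_force: [-5.0, 0.0, 12.5]
opening: 9.0
```

Run:
```python
from h import *
togo([586.5,5.3,161.3],.1)
d=snap('wrist','w17.png')
P=np.array([proj(d,(562.5+34*np.cos(t),93.5+34*np.sin(t),136)) for t in np.linspace(0,6.28,60)]);print(P.min(0),P.max(0))
for r in trace('wrist','stopper')[:1]:
  ys,xs=np.where(r['region']);print(xs.min(),xs.max(),ys.min(),ys.max())
```

```text
t 23.05 pos [586.1   5.2 161.3] phi 0.083 tilt [ 0.014 -0.01  -1.   ] q [-0.12  0.2   1.53 -0.01  1.4  -0.2 ] F [-5.   0.  12.5] T [-0.02  0.95  0.15] open 9.0
SHIFT [0.002 0.014 0.   ] turn -0.017
[172.90889281   0.61531019] [310.97861349 149.65031953]
173 310 3 150
```

View pics/w17.png

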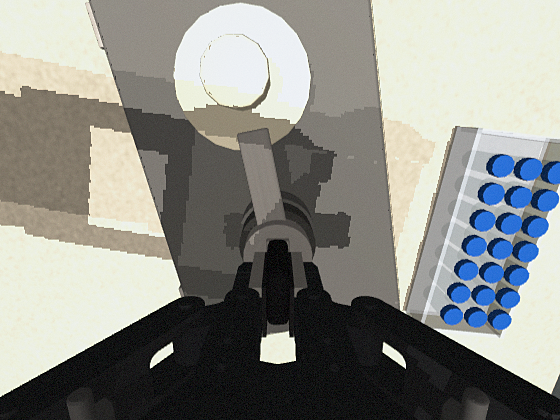

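Everything holds: the tongue tip at (254,130) overlaps the flange, the stopper mask matches the seated model, and the key is still gripped with a 12 N push. Handing in.

```bash
python3 -c "
from station import *
print(finish_job()); s=read_state(); print(s['time'],s['tool_pos'],s['opening'],s['wrist_force'])"
```

```text
the job is handed in; nothing more can be done
None
the job is handed in; nothing more can be done
```

I handed the job in with the carrier closed and locked, at about 23 s of the 64 s allowed. `finish_job()` gives no verdict, so the results below come from my own measurements.

- **Stopper:** It is fully down in the neck and let go. It bottomed at the expected height with 12 N, and after release its outline matched the seated position to 1–2 px.
- **Key:** I took the 26 × 10 mm key from the stand. Pushing while rocking it got it past the pins, and the shoulder bottomed on the lock face at the expected height (161.3 mm TCP) with about 11 N.
- **Lock:** I turned the key about 1.79 rad clockwise. The tongue lies over the stopper's flange, and I measured the lock at about 1.6 rad, which is its stop within measuring error.
- **Final hold:** The key is still gripped (opening 9.0 mm), with a 12 N push down and 0.15 N m of torque at the wrist.

Two small deviations remain:

- **Side load:** About 5 N of sideways force was left at the end, down from about 12 N during the turn. The tool had drifted about 2.5 mm sideways, probably because the key sat slightly off-centre in the grip.
- **Bystanders:** I did not re-measure the bottle, jar and vial tray at the end. The arm and gripper stayed well clear of them throughout, and no wrist-force reading suggested contact with them.

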